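# Start the kiln vent fan at the pull knob

## Robot

A 6-joint arm with a two-finger parallel gripper is mounted at the origin on the work surface. World frame = base frame: x ahead of the robot, y to its left, z up, the work surface at z = 0. Lengths are in m, angles in rad, forces in N, time in s.
With the tool pointing down it reaches from about 0.25 to 0.8 m from the base axis. Payload 8.5 kg.
Tool frame: the origin (TCP) lies on the centre line of the jaws, within the pads' length; the fingertips stand 11 mm ahead of it and the grasp point (between the pads) lies 8 mm behind it; z points along the fingers, y is the line along which they close (so a half turn about z gives the same grasp; the last joint's range is limited). The gripper opens to 85 mm and grips with 20 to 120 N. Pads are 22 mm wide; open, the fingers measure 114 mm over their backs; the gripper's body (76 mm by 85 mm) begins 54 mm behind the grasp point. The pads swing forward as they close: fully open they stand 13 mm farther back than shut.
Start: joints at [-1.202, 0.238, -0.013, 1.319, 0, 1.571], TCP at [0.189, -0.49, 0.242] pointing down, gripper open.
Joint ranges: [-2.66, 2.66], [-1.03, 1.9], [-1.14, 1.46], [-1.82, 2.27], [-1.45, 1.34], [-3.14, 3.14]. Speed limits (rad/s): [2.22, 2.22, 2.79, 3.14, 3.14, 3.14].

## Interface

Orientations are given as a rotation vector (axis times angle).
In Python, from plant import robot, vision, status, finish_job gives the robot as it stands (robot), with the cameras (vision), the job as plain functions and the readings (status).
- The arm moves only by the tool run_rows, called after "Call:" as name(argument=value, ...), one argument or row to a line, values as JSON. Schema: {"type":"object","properties":{"offsets":{"type":"array","items":{"type":"array","items":{"type":"number"},"minItems":5,"maxItems":5},"minItems":1,"maxItems":10},"grip_force":{"type":"number"},"only":{"type":"string"},"quiet":{"type":"boolean"},"lines":{"type":"string"}},"required":["offsets"],"additionalProperties":false}. offsets is a list of rows, 1 to 10 of them, each of 5 numbers: the finger opening in m, then dx, dy, dz in shares of 0.6 m (1.0 is 0.6 m), then a turn about the tool's z in shares of pi rad (1.0 is pi rad); each row is the pose to reach, as a shift and turn from the pose commanded when the call began, along the tool's axes at that moment; what a row does not reach only later rows make up. A row lasts 1/12 s, in which the tool goes at most 0.0417 m and 0.125 rad, less where a joint would pass 70% of its speed; a pose out of reach is approached as far as the arm can. The fingers move at their own pace and stop on an object; grip_force is the grip in N (left out, the last holds). Time passes only in rows, so rows that do not move let the fingers close. The tool returns the time, the measured TCP pose, the force, the opening and the grip force at its end. only (a regular expression) keeps the lines of the reply that match it, lines (a string "A,B") keeps lines A to B, and quiet returns only ok. No shift or turn number may pass 1 either way. Input that does not fit is refused with a message, and nothing moves.
- status.sense(): the state, without advancing time (a new reading comes with each control period).
- vision.capture(name): name is "scene" or "side" or "wrist"; returns the picture (384x512x3 uint8, red, green, blue); there is no depth.
- vision.camera_info(name): a dict with "fx", "fy", "cx", "cy" (pixels), "position" and "attitude" of the camera in the world; the wrist camera has in their place "mount" (4x4, takes a point from camera to tool coordinates, whose origin is the TCP and whose axes are the flange's). Camera axes: x right, y down, z forward; pixel columns grow to the right and rows downward; lengths in m; the calibration is good to about 2 mm. The wrist camera is an equidistant fisheye: a pixel r from the principal point sees the ray r / f radians off the axis. A picture is of the moment at which its call begins: read the wrist's pose just before it. camera_info takes no time and is no camera call.
- finish_job(): hands the job in; it is judged then, once.
The state is a dict: "time_s": time; "joints": joint angles; "qd": joint speeds; "joint_efforts": joint torques, N m; "tool_pos": TCP position; "eef_rot": TCP orientation; "ft_force": force on the tool from outside, world axes, zero at the start; "moment": the same for the moment, N m; "grip_width": finger opening in m; "grasp_force": force on a finger pad.
Only numpy, scipy, OpenCV 4.12 (cv2) and the standard library are available. Lean on these libraries where they do the work, as an engineer would, in place of code of your own. Each camera call takes 0.05 s, during which the arm holds its last target. There are 200 camera calls.

## Task

Start the kiln's vent fan: on the control console, pull the knob with the wide round head straight up to the end of its travel, hold it out for about a second so that the starter catches, then let go so that it springs fully home. Leave the slim knob on the same console alone, and do not push aside or tip the unglazed clay cup standing in front.

Things in the scene. Friction and masses are not known exactly. Their poses are not given: they have to be found in the camera images.
- fan_grip (a point): Centre of the wide black head of the fan's pull knob, the one to pull; 111 mm above the table when home. The head is a disc 44 mm across; its upright rim, good to grip, reaches 8 mm below and above this point; its top is 11 mm above. Below is a neck 16 mm across; the module plate lies 33 mm below this point, with a collar 28 mm across and 5 mm high round the neck.
- fan_knob (a joint): How far the fan knob is pulled straight up (world z), in m: 0 = home, 0.020 = at its stop. A spring draws it down with about 3 N at home and 9 N at the stop; it does not latch and returns by itself. It sits in one of three aluminium modules in a row, 125 mm apart in varying order, on a steel console 140 x 400 mm, 70 mm high, turned by up to 17 degrees.
- lamp_knob (a joint): How far the lamp's knob is pulled up, in m: 0 = home, 0.020 = at its stop. A slim black knob, head only 20 mm across, as tall as the fan knob, in another module of the same console (the third module is a flat round gauge, 80 mm across). To be left at 0.
- cup: Unglazed, pale clay cup without handle, 72 mm across the mouth and 75 mm high, standing loose on the table in front of the console (on the robot's side), about 157 mm from the console's long centre line. Origin: centre of its underside, z up. To be left where it stands.

How it is judged:
By the outcome, as a careful person would: the job done as asked, in the order asked, and still so for the second after the job is handed in, with the robot touching nothing.
It also fails if it takes over 35 s, if anything falls off the work surface, if the arm or the gripper's body presses on something with over 40 N, if the wrist force passes 120 N, or if a joint passes its speed limit or range.

## Working session

There is one attempt and no reset: what is moved stays moved. The work goes in short steps, Python scripts to look and compute and a tool call to move; the robot and the scene stay as the last step left them, time stands still between calls to the robot, and variables do not carry over. Pictures are saved under pics/ and viewed, at most 10 in all, crops included, and the job is handed in when it is done.

```bash
mkdir -p pics; ls
```

Run:
```python
from plant import robot, vision, status, finish_job
import cv2,numpy as np
s=status.sense();print(s['time_s'],s['tool_pos'],s['eef_rot'],s['grip_width'])
a=vision.capture("scene");b=vision.capture("side")
np.save('a.npy',a);np.save('b.npy',b)
cv2.imwrite('pics/a.png',a[...,::-1]);cv2.imwrite('pics/b.png',b[...,::-1])
for n in("scene","side","wrist"):print(n,vision.camera_info(n))
```

```text
pics
plant.py
0.0 [ 0.18912783 -0.48931894  0.24168048] [-3.08692211e+00 -5.75792871e-01  3.88229825e-04] 0.08536982979728681
scene {'fx': 359.39932267893806, 'fy': 359.39932267893806, 'cx': 254.87686491807992, 'cy': 187.86457339508192, 'position': array([ 0.90151969, -0.13695776,  0.66899655]), 'attitude': array([-2.18327372, -1.32222479,  0.46960634])}
side {'fx': 358.96782021387213, 'fy': 358.96782021387213, 'cx': 255.06877441064537, 'cy': 195.23718183400044, 'position': array([ 0.29791289, -0.47142938,  0.56175727]), 'attitude': array([-2.20397824,  0.44000165, -0.24195897])}
wrist {'fx': 297.3186396354542, 'fy': 297.3186396354542, 'cx': 256.1768388015122, 'cy': 187.14457368736456, 'mount': array([[ 7.21041184e-04, -9.48918046e-01, -3.15521826e-01,
         8.06743102e-02],
       [ 9.99999178e-01,  1.01883376e-03, -7.78865781e-04,
        -6.39997531e-04],
       [ 1.06054408e-03, -3.15521005e-01,  9.48918000e-01,
        -1.31845370e-01],
       [ 0.00000000e+00,  0.00000000e+00,  0.00000000e+00,
         1.00000000e+00]])}
```

View pics/a.png

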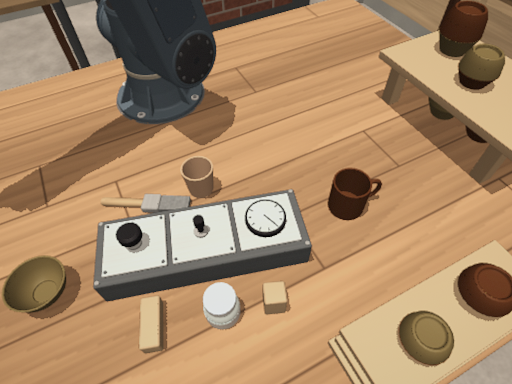

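View pics/b.png

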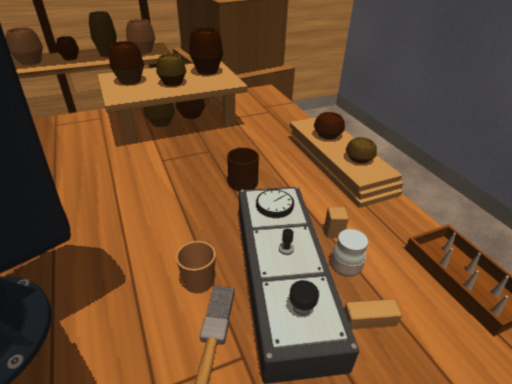

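The scene view shows the fan knob at about (130,235), the lamp knob at (200,224), the gauge at (266,217) and the cup at (198,177). In the side view the fan knob is at (303,296), the lamp at (287,240), the gauge at (275,203) and the cup at (196,266).

Create h.py:
```python
import numpy as np,cv2
from scipy.spatial.transform import Rotation as R
from plant import robot, vision, status, finish_job
def ray(n,p):
    c=vision.camera_info(n);d=np.array([(p[0]-c['cx'])/c['fx'],(p[1]-c['cy'])/c['fy'],1])
    return np.array(c['position']),R.from_rotvec(c['attitude']).apply(d/np.linalg.norm(d))
def plane(n,p,z):
    o,d=ray(n,p);return o+d*(z-o[2])/d[2]
def tri(p,q):
    (o,d),(u,e)=ray("scene",p),ray("side",q)
    s=np.linalg.lstsq(np.c_[d,-e],u-o,rcond=None)[0]
    a,b=o+d*s[0],u+e*s[1];return (a+b)/2,np.linalg.norm(a-b)
def blob(im,x,y,r,thr=60):
    m=np.zeros(im.shape[:2],np.uint8);sub=im[y-r:y+r,x-r:x+r].max(2)<thr
    m[y-r:y+r,x-r:x+r]=sub
    n,l,st,c=cv2.connectedComponentsWithStats(m)
    i=1+np.argmax(st[1:,4]);return c[i],st[i]
```

Run:
```python
from h import *
np.set_printoptions(precision=4,suppress=True)
a,b=np.load('a.npy'),np.load('b.npy')
P={}
for k,pa,pb in(("fan",(130,235,19),(303,296,22)),("lamp",(199,222,12),(287,238,16)),("gauge",(266,217,26),(275,203,24))):
    ca,sa=blob(a,*pa);cb,sb=blob(b,*pb)
    print(k,ca,sa,cb,sb);print(*tri(ca,cb),plane("scene",ca,.111),plane("side",cb,.111))
for n,p in(("scene",(198,168)),("side",(196,251))):print('cup mouth',plane(n,p,.075))
```

```text
fan [128.9283 234.5435] [116 223  26  24 460] [303.4948 295.3575] [290 281  28  30 677]
[ 0.5042 -0.1977  0.1102] 0.0006983454403020672 [ 0.5046 -0.1974  0.111 ] [ 0.504  -0.1986  0.111 ]
lamp [198.8017 222.876 ] [194 216  10  16 121] [287.0188 238.0062] [283 229  10  20 160]
[ 0.5384 -0.0771  0.1073] 0.0008912228708901459 [ 0.5405 -0.0772  0.111 ] [ 0.5366 -0.0808  0.111 ]
gauge [266.0054 229.8641] [246 215  40  22 184] [273.8624 211.6243] [257 200  36  17 189]
[0.5779 0.0446 0.0547] 0.009503918577812636 [0.6108 0.0243 0.111 ] [ 0.5457 -0.0076  0.111 ]
cup mouth [ 0.3853 -0.0224  0.075 ]
cup mouth [ 0.3859 -0.0171  0.075 ]
```

Careful with the scale: shifts go in shares of 0.6 m and turns go in shares of pi rad. That gives: 0.34 m / 0.6 = 0.5667, 0.305 m / 0.6 = 0.5083.

Call:
run_rows(
  offsets=[
    [0.085,0.0333,-0.0133,0,0],
    [0.085,0.1,-0.04,0,0],
    [0.085,0.1583,-0.0633,0,0],
    [0.085,0.2167,-0.0867,0,0],
    [0.085,0.275,-0.11,0,0],
    [0.085,0.3333,-0.1333,0,0],
    [0.085,0.3917,-0.155,0,0],
    [0.085,0.45,-0.1783,0,0],
    [0.085,0.5083,-0.2017,0,0],
    [0.085,0.5667,-0.225,0,0],
  ],
  grip_force=40,
)

```text
time_s: 0.93
tool_pos: [0.4587, -0.2395, 0.2421]
eef_rot: [-3.088, -0.576, 0.001]
ft_force: [-0.3, -0.4, 0.1]
grip_width: 0.0847
grasp_force: 0.0
```

Call:
run_rows(
  offsets=[
    [0.085,0.05,-0.02,0,0],
    [0.085,0.0833,-0.0333,0,0],
    [0.085,0.0983,-0.0388,0,0],
    [0.085,0.0983,-0.0388,0,0],
    [0.085,0.0983,-0.0388,0,0],
  ],
)

```text
time_s: 1.35
tool_pos: [0.504, -0.1982, 0.2419]
eef_rot: [-3.088, -0.577, 0.002]
ft_force: [0.3, -0.2, 0.4]
grip_width: 0.0851
grasp_force: 0.0
```

Run:
```python
from h import *
s=status.sense();im=vision.capture("wrist");np.save('w.npy',im);cv2.imwrite('pics/w.png',im[...,::-1])
rt=R.from_rotvec(s['eef_rot']);print(s['tool_pos'],s['ft_force'],rt.inv().apply(np.array([.5042,-.1978,.103])-s['tool_pos']))
# predicted pixel of head centre
c=vision.camera_info("wrist");M=c['mount'];p=M[:3,:3].T@(rt.inv().apply(np.array([.5042,-.1978,.111])-s['tool_pos'])-M[:3,3])
th=np.arctan2(np.hypot(*p[:2]),p[2]);print(np.array([c['cx'],c['cy']])+c['fx']*th*p[:2]/np.hypot(*p[:2]))
```

```text
[ 0.50396834 -0.19823424  0.24191063] [ 0.25109351 -0.21954426  0.41379976] [ 0.00051153 -0.00025079  0.13891033]
[256.8321947  179.75251657]
```

View pics/w.png

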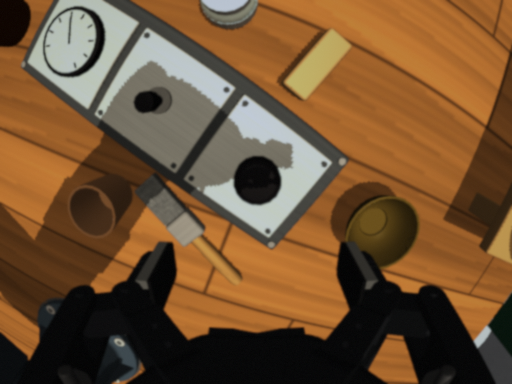

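The wrist view shows the fan head centred at (257,179), which matches the predicted (257,180). The way down is clear.

To row units: 0.143 m / 0.6 = 0.2383, 0.105 m / 0.6 = 0.175.

Call:
run_rows(
  offsets=[
    [0.085,0.0008,0,0.0333,0],
    [0.085,0.0008,0,0.0833,0],
    [0.085,0.0008,0,0.1333,0],
    [0.085,0.0008,0,0.175,0],
    [0.085,0.0008,0,0.2,0],
    [0.085,0.0008,0,0.2167,0],
    [0.085,0.0008,0,0.23,0],
    [0.085,0.0008,0,0.2383,0],
    [0.085,0.0008,0,0.2383,0],
  ],
)

```text
time_s: 2.15
tool_pos: [0.5044, -0.1984, 0.099]
eef_rot: [-3.088, -0.575, 0.001]
ft_force: [-0.0, -0.3, -0.9]
grip_width: 0.0852
grasp_force: 0.0
```

Call:
run_rows(
  offsets=[
    [0.03,0,0,0,0],
    [0.03,0,0,0,0],
    [0.03,0,0,0,0],
    [0.03,0,0,0,0],
    [0.03,0,0,0,0],
    [0.03,0,0,0,0],
    [0.03,0,0,0,0],
    [0.03,0,0,0,0],
    [0.03,0,0,0,0],
  ],
  grip_force=40,
)

```text
time_s: 2.9
tool_pos: [0.5054, -0.1984, 0.1003]
eef_rot: [3.087, 0.576, 0.002]
ft_force: [-0.7, -2.2, 6.0]
grip_width: 0.0425
grasp_force: 40.1
```

To row units: -0.022 m / 0.6 = -0.0367, -0.02 m / 0.6 = -0.0333.

Call:
run_rows(
  offsets=[
    [0.03,0,0,-0.005,0],
    [0.03,0,0,-0.01,0],
    [0.03,0,0,-0.015,0],
    [0.03,0,0,-0.02,0],
    [0.03,0,0,-0.025,0],
    [0.03,0,0,-0.03,0],
    [0.03,0,0,-0.0333,0],
    [0.03,0,0,-0.0367,0],
    [0.03,0,0,-0.0367,0],
    [0.03,0,0,-0.0367,0],
  ],
  grip_force=60,
)

```text
time_s: 3.73
tool_pos: [0.5053, -0.1984, 0.1206]
eef_rot: [3.088, 0.576, -0.0]
ft_force: [5.9, -4.9, -13.1]
grip_width: 0.042
grasp_force: 67.9
```

```bash
python3 -c "
from h import *
cv2.imwrite('pics/s2.png',cv2.resize(vision.capture('side')[200:360,220:400,::-1],None,fx=3,fy=3))"
```

```text
(no output)
```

View pics/s2.png

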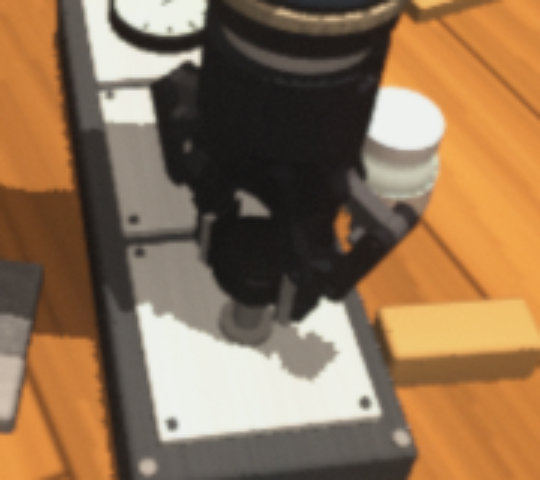

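The head is held and clearly raised: the neck shows below it at about (245,320) in the crop. At 13 N of pull it is about at its stop, so I'll pull slightly more to confirm and hold.

To row units: -0.002 m / 0.6 = -0.0033, -0.001 m / 0.6 = -0.0017.

Call:
run_rows(
  offsets=[
    [0.03,0,0,-0.0017,0],
    [0.03,0,0,-0.0033,0],
    [0.03,0,0,-0.0033,0],
    [0.03,0,0,-0.0033,0],
    [0.03,0,0,-0.0033,0],
    [0.03,0,0,-0.0033,0],
    [0.03,0,0,-0.0033,0],
    [0.03,0,0,-0.0033,0],
    [0.03,0,0,-0.0033,0],
    [0.03,0,0,-0.0033,0],
  ],
)

```text
time_s: 4.62
tool_pos: [0.5052, -0.1984, 0.1208]
eef_rot: [-3.088, -0.576, 0.002]
ft_force: [11.2, -7.2, -30.6]
grip_width: 0.0418
grasp_force: 67.0
```

To row units: 0.001 m / 0.6 = 0.0017.

Call:
run_rows(
  offsets=[
    [0.03,0,0,0.0017,0],
    [0.03,0,0,0.0017,0],
    [0.085,0,0,0.0017,0],
    [0.085,0,0,0.0017,0],
    [0.085,0,0,0.0017,0],
    [0.085,0,0,0.0017,0],
    [0.085,0,0,0.0017,0],
    [0.085,0,0,0.0017,0],
  ],
)

```text
time_s: 5.28
tool_pos: [0.5048, -0.1979, 0.1226]
eef_rot: [3.088, 0.576, 0.001]
ft_force: [0.1, 0.3, -0.8]
grip_width: 0.0851
grasp_force: 0.0
```

Call:
run_rows(
  offsets=[
    [0.085,0,0,-0.0167,0],
    [0.085,0,0,-0.05,0],
    [0.085,0,0,-0.1,0],
    [0.085,0,0,-0.15,0],
    [0.085,0,0,-0.1917,0],
    [0.085,0,0,-0.2,0],
    [0.085,0,0,-0.2,0],
  ],
)

```text
time_s: 5.87
tool_pos: [0.5057, -0.1983, 0.2449]
eef_rot: [3.086, 0.576, 0.006]
ft_force: [-0.6, -0.5, -0.2]
grip_width: 0.0849
grasp_force: 0.0
```

Run:
```python
from h import *
np.set_printoptions(precision=4,suppress=True)
a=vision.capture("scene");b=vision.capture("side")
cv2.imwrite('pics/e.png',np.vstack([a[130:320,60:330],b[190:380,150:420]])[...,::-1])
a0,b0=np.load('a.npy'),np.load('b.npy')
for k,pa,pb in(("fan",(130,235,19),(303,296,22)),("lamp",(199,222,12),(287,238,16))):
    for i,j in((a0,b0),(a,b)):
        ca,cb=blob(i,*pa)[0],blob(j,*pb)[0];print(k,ca,cb,*tri(ca,cb))
```

```text
fan [128.9283 234.5435] [303.4948 295.3575] [ 0.5042 -0.1977  0.1102] 0.0006983454403020672
fan [128.9376 234.5871] [303.4127 294.9217] [ 0.5044 -0.1975  0.1106] 0.00017203010603374213
lamp [198.8017 222.876 ] [287.0188 238.0062] [ 0.5384 -0.0771  0.1073] 0.0008912228708901459
lamp [198.5909 222.697 ] [287.1234 238.2792] [ 0.5381 -0.0776  0.1074] 0.0014612449586572098
```

View pics/e.png

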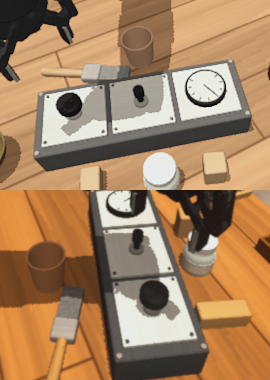

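The fan knob is back home at (68,104) in the upper crop and (153,295) in the lower one. The lamp knob at (138,92) and the cup at (137,45) are where they were, and the gripper is clear.

```bash
python3 -c "
from plant import robot, vision, status, finish_job
print(finish_job())"
```

```text
the job is handed in; nothing more can be done
None
```

I pulled the fan knob up to its stop, held it there for about a second and let go. It sprang fully home, the lamp knob and cup stayed where they were, and the job is handed in, though no verdict came back.

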